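# Hang the dial thermometer inside the warming cabinet

## Task

Put the dial thermometer back into the cup-warming cabinet: take it in upright through the hatch opening without touching the opening's rim, hang it by its slot on the hook inside with the dial towards the glass front, and let go. The hook can stand a little to either side on its rail, so feel for it with light pressure and do not force the thermometer on. Then slide the hatch fully shut, and leave the cups and glasses where they are.

Things in the scene. Friction and masses are not known exactly. Their poses are not given: they have to be found in the camera images.
- thermo_grip (a point): Middle of the black grip tab on top of a steel dial thermometer (106 mm tall, about 150 g) that stands upright on its foot. 94 mm above the foot's underside. Axes: z up, x from dial to back (the dial faces -x), y across. The tab is 10 mm (x) by 22 mm (y), from 78 to 106 mm above the underside; the slot's top edge lies 22 mm below this point.
- thermometer: The same; origin under its foot (28 x 50 x 4 mm, x y z). Round case 46 mm across, 18 mm thick, 5 to 51 mm up. Between case and tab a flat steel hanger plate in the plane x = 0, 4 mm thick, 56 mm wide (y) from 42 to 72 mm up, above that a neck 22 mm wide. Slot through the plate along x: 8.4 mm wide, mid y, from 52 to 72 mm up. Hung, the slot's top edge rests on the hook.
- cabinet: Glass-fronted steel warming cabinet, fixed, 200 x 320 x 165 mm (x y z); origin under its centre on the worktop, glass front at its -x, back wall's inner face at x = +96 mm, floor 16 mm up. One hook on a short rail on the back wall, below the opening: a 5 mm round steel rod pointing to -x, level shank, then a tip bent upward, ending 9 mm higher than the shank's top.
- opening (a point): Middle of the hatch opening in the cabinet's top, at (39, -75, 168) mm in the cabinet's frame, axes as the cabinet's. The clear opening is 94 mm along x and 124 mm along y; the rim round it is 8 mm wide and reaches up to this height; guide channels along y just outside the rim reach 174 mm.
- opening_rim: The aluminium rim round the opening, part of the cabinet (origin in the cabinet's axis, 164.5 mm up); not to be touched.
- rail_mid (a point): Middle of the hook's rail, at (58, -75, 122) mm in the cabinet's frame, the height of the top of the hook's shank; cabinet's axes. From here the shank runs 20 mm back to its clamp and 10 mm to the front, the bent tip ends 20 mm to the front. The hook's place along y is NOT measured: anywhere within 15 mm either side of this point, clamped to the rail (slips only above 18 N).
- hatch (a joint): Sliding hatch on top of the cabinet: 0 = fully shut over the opening, 0.15 m = fully open, growing towards the cabinet's +y; the opening is free from 0.13 on. Slides stiffly (about 1.5 N) and stays where it is left.
- hatch_handle (a point): Middle of the hatch's black handle, a bar 56 mm along the cabinet's x, 10 mm thick along y and 24 mm high, standing on the 3 mm hatch plate whose upper side is 172 mm above the worktop; this point is 183 mm up. It moves with the hatch.
- mug: White mug, 84 x 123 x 91 mm, on the worktop beside the cabinet; leave it.
- upturned_glass: Glass tumbler, mouth down, 71 mm across, 94 mm high, on the worktop behind the thermometer; leave it. (Not listed: a fixed bench can opener, 330 mm tall, stands at the worktop's right front edge about 0.36 m ahead and 0.45 m to the right of the robot's base; pass over or round it.)
- warm_cup: Cup inside the cabinet, 94 x 117 x 58 mm; leave it.
- warm_glass: Upturned tumbler inside the cabinet, 68 mm across, 90 mm high; leave it.
Not all that is in view belongs to the job. What is shaped like the thermometer but orange is not meant.

How it is judged:
By the outcome, as a careful person would: the job done as asked, in the order asked, and still so for the second after the job is handed in, with the robot touching nothing.
It also fails if it takes over 72 s, if anything falls off the work surface, if the arm or the gripper's body presses on something with over 40 N, if the wrist force passes 120 N, or if a joint passes its speed limit or range.

## Robot

A 6-joint arm with a two-finger parallel gripper is mounted at the origin on a cart in front of the work surface, level with it; the furniture and walls round the work are solid. World frame = base frame: x ahead of the robot, y to its left, z up, the work surface at z = 0. Lengths are in m, angles in rad, forces in N, time in s.
With the tool pointing down it reaches from about 0.375 to 0.975 m from the base axis. Payload 3.8 kg.
Tool frame: the origin (TCP) lies on the mounting face of the last link; the fingertips stand 173 mm ahead of it and the grasp point (between the pads) lies 155 mm ahead of it; z points along the fingers, y is the direction in which the jaws open and shut (so a half turn about z gives the same grasp; the last joint's range is limited). The gripper opens to 85 mm and grips with 20 to 120 N. Pads are 22 mm wide; open, the fingers measure 114 mm over their backs; the gripper's body (76 mm by 85 mm) begins 54 mm behind the grasp point. The pads swing forward as they close: fully open they stand 13 mm farther back than shut.
Start: joints at [1.259, 0.264, 1.604, -0, 1.274, -0.037], TCP at [0.183, 0.65, 0.405] pointing down, gripper open.
Joint ranges: [-2.63, 2.63], [-0.94, 2.18], [0.31, 2.57], [-1.31, 4.45], [0, 2.66], [-2.55, 2.55]. Speed limits (rad/s): [2.57, 2.57, 3.14, 3.14, 3.14, 3.14].

## Interface

Orientations are given as a rotation vector (axis times angle).
In Python, from workcell import bot gives the robot as it stands.
- The arm moves only by the shell command python3 -m jog 'ROWS' [FORCE]. ROWS is JSON, a list that holds one entry, the list of rows, each a list of 7 numbers: the closure, from 0 (fully open) to 1 (shut), then the shift along the tool's x, y, z in cm, then the turn, a rotation vector about the tool's x, y, z in rad. A call has 1 to 12 rows; each row is the pose to reach, as a shift and turn from the pose commanded when the call began, along the tool's axes at that moment; what a row does not reach only later rows make up. A row lasts 1/8 s, in which the tool goes at most 62.5 mm and 10.7 degrees, less where a joint would pass 70% of its speed; a pose out of reach is approached as far as the arm can. A call with a gripper value outside its range is refused whole. The fingers move at their own pace and stop on an object; FORCE is the grip in N (left out, the last holds). Time passes only in rows, so rows that repeat a pose let the fingers close. It gives the time, the measured TCP pose, the force and the opening at its end, in the units of the state.
- bot.read_state(): the state, without advancing time (a new reading comes with each control period).
- bot.read_camera(name): name is "scene" or "side" or "wrist"; returns the picture (480x640x3 uint8, red, green, blue); there is no depth.
- bot.camera_model(name): a dict with "intrinsics" (3x3 intrinsics, pixels), "k1" (the pictures are not rectified: a ray, as slopes to the right and down, at radius r is drawn at 1 + k1 r^2 times it, then the intrinsics apply), "rvec" (rotation vector, rad) and "tvec" (3), from world to camera coordinates, as OpenCV has them. Camera axes: x right, y down, z forward; pixel columns grow to the right and rows downward; lengths in m; the calibration is good to about 2 mm. A picture is of the moment at which its call begins: read the wrist's pose just before it. camera_model takes no time and is no camera call; for the wrist camera it gives the pose at the moment of the call.
- bot.finish_job(): hands the job in, once; it reports no verdict.
The state is a dict: "time": time; "q": joint angles; "joint_vel": joint speeds; "joint_torque": joint torques, N m; "tool_pos": TCP position; "tcp_rot": TCP orientation; "wrist_force": force on the tool from outside, world axes, zero at the start; "torque": the same for the moment, N m; "width": opening from 0.0 (shut) to 1.0 (fully open).
Only numpy, scipy, OpenCV 4.12 (cv2) and the standard library are available. Lean on these libraries where they do the work, as an engineer would, in place of code of your own. Each camera call takes 0.05 s, during which the arm holds its last target.

## Working session

There is one attempt and no reset: what is moved stays moved. The work goes in short steps, Python scripts to look and compute and a shell command to move; the robot and the scene stay as the last step left them, time stands still between calls to the robot, and variables do not carry over. Pictures are saved under pics/ and viewed, and the job is handed in when it is done.

```bash
ls; mkdir -p pics; cat > h.py <<'E'
from workcell import bot
import numpy as np, cv2
from scipy.spatial.transform import Rotation as R
def snap(n,f):
    m=bot.camera_model(n); im=bot.read_camera(n); cv2.imwrite(f'pics/{f}.png',im[:,:,::-1]); np.save(f'pics/{f}.npy',np.array([m],dtype=object),allow_pickle=True); return im
def model(f): return np.load(f'pics/{f}.npy',allow_pickle=True)[0]
def proj(m,P):
    P=np.atleast_2d(P); c=R.from_rotvec(np.ravel(m['rvec'])).apply(P)+np.ravel(m['tvec'])
    s=c[:,:2]/c[:,2:]; s=s*(1+m['k1']*(s**2).sum(1,keepdims=True)); K=np.array(m['intrinsics'])
    return s@K[:2,:2].T+K[:2,2]
def ray(m,uv):
    K=np.array(m['intrinsics']); s=np.array([(uv[0]-K[0,2])/K[0,0],(uv[1]-K[1,2])/K[1,1]]); d=s.copy()
    for _ in range(30): d=s/(1+m['k1']*(d@d))
    r=R.from_rotvec(np.ravel(m['rvec'])); o=-r.inv().apply(np.ravel(m['tvec'])); return o,r.inv().apply([d[0],d[1],1])
def atz(m,uv,z):
    o,d=ray(m,uv); return o+d*(z-o[2])/d[2]
def tri(l):
    A=np.zeros((3,3));b=np.zeros(3)
    for m,uv in l:
        o,d=ray(m,uv); d=d/np.linalg.norm(d); M=np.eye(3)-np.outer(d,d); A+=M;b+=M@o
    p=np.linalg.solve(A,b); return p,[np.linalg.norm(np.cross(p-ray(m,u)[0],ray(m,u)[1]/np.linalg.norm(ray(m,u)[1]))) for m,u in l]
E
python3 - <<'E'
from h import *
for n in ['scene','side','wrist']: snap(n,n+'0'); m=model(n+'0'); print(n,m['k1'],-R.from_rotvec(np.ravel(m['rvec'])).inv().apply(np.ravel(m['tvec'])))
print(bot.read_state())
E
```

```text
pics
scene 0.01026242505562407 [ 0.92417744 -0.42104461  0.93989416]
side 0.0016213235899495625 [1.0350667  0.52574858 0.8173492 ]
wrist -0.08111063730701788 [0.10446005 0.67054718 0.37320571]
{'time': 0.15, 'q': array([ 1.25913368e+00,  2.64586130e-01,  1.60508810e+00, -5.31253042e-06,
        1.27366568e+00, -3.69355869e-02]), 'joint_vel': array([ 0.00049029, -0.00180692, -0.00512904, -0.00010534, -0.00081522,
       -0.00018372]), 'joint_torque': array([ 2.49167283e-05, -5.15896225e+01, -3.67963564e+01, -2.79008697e-05,
        7.80398230e-03, -2.95710515e-05]), 'tool_pos': array([0.18306123, 0.64942712, 0.40362867]), 'tcp_rot': array([-4.30141045e-01, -3.11170427e+00,  2.70413766e-03]), 'wrist_force': array([-0.48736781, -0.13080714, -0.32412207]), 'torque': array([-0.00796746, -0.00135025,  0.03623541]), 'width': 1.0018903386300622}
```

View pics/scene0.png

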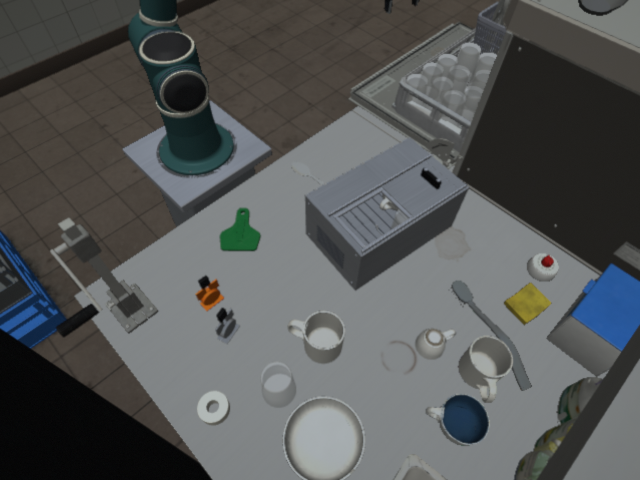

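View pics/side0.png

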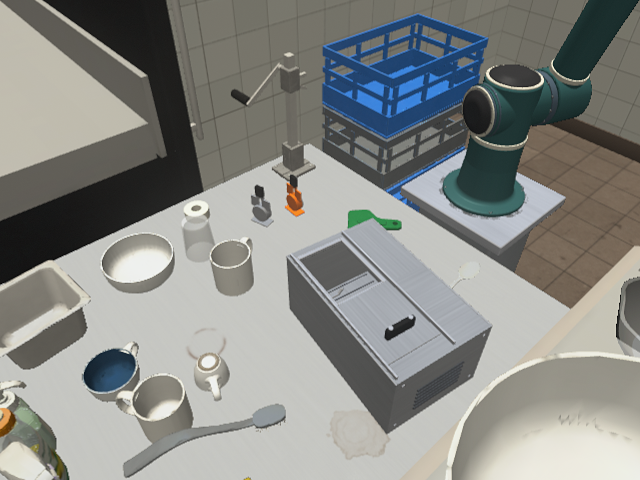

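View pics/wrist0.png

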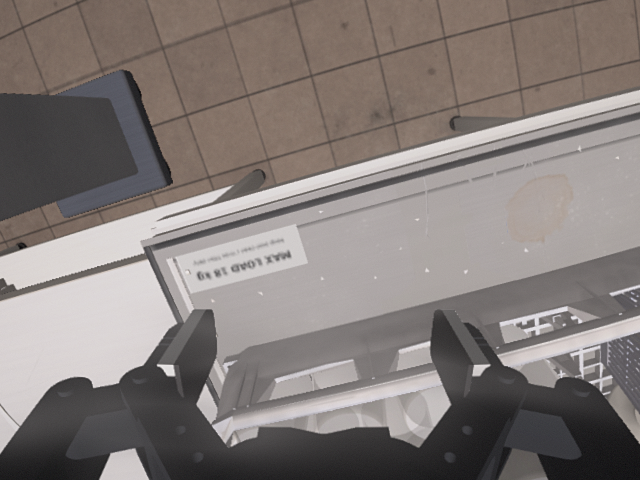

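The candidates are two thermometer shapes: grey steel at scene (227,325) / side (261,205), and orange at scene (209,292) / side (294,197). The grey one fits because orange is ruled out. I'll enlarge both to confirm, and the cabinet too.

```bash
python3 - <<'E'
from h import *
a=cv2.imread('pics/scene0.png');b=cv2.imread('pics/side0.png')
z=lambda i,x,y,w,h,s:cv2.resize(i[y:y+h,x:x+w],None,fx=s,fy=s,interpolation=cv2.INTER_CUBIC)
cv2.imwrite('pics/c1.png',np.hstack([z(a,190,265,65,85,6),z(b,240,165,65,85,6)]))
cv2.imwrite('pics/c2.png',z(b,275,210,230,225,2.6)[:600])
cv2.imwrite('pics/c3.png',z(a,295,130,180,160,3.7))
E
```

```text
(no output)
```

View pics/c1.png

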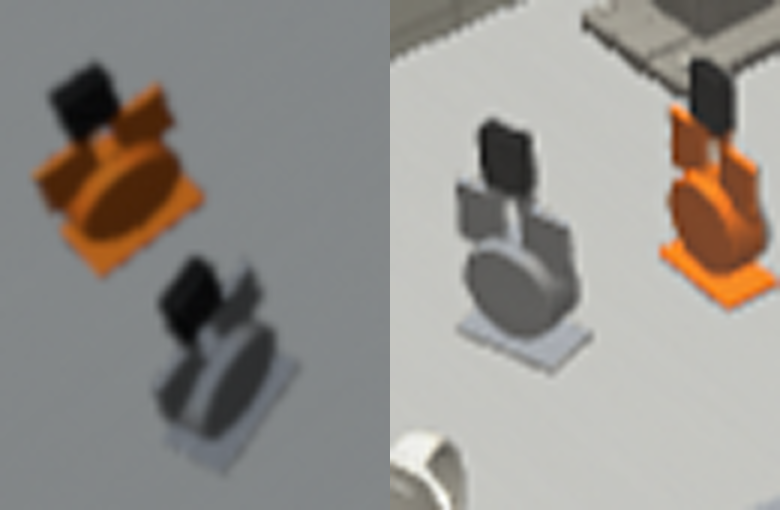

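View pics/c2.png

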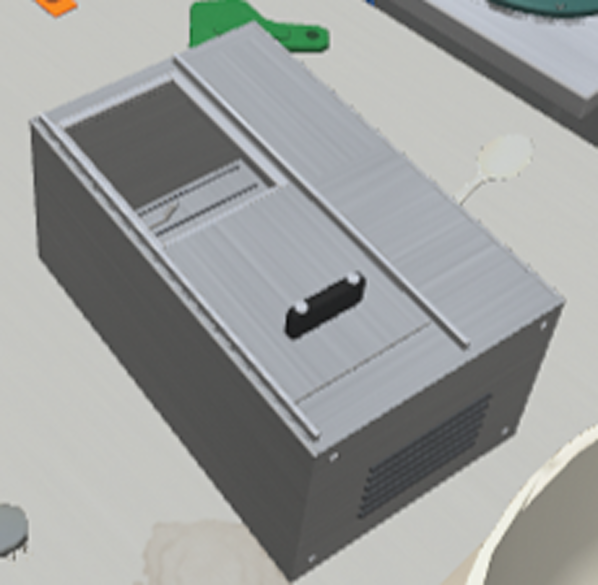

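View pics/c3.png

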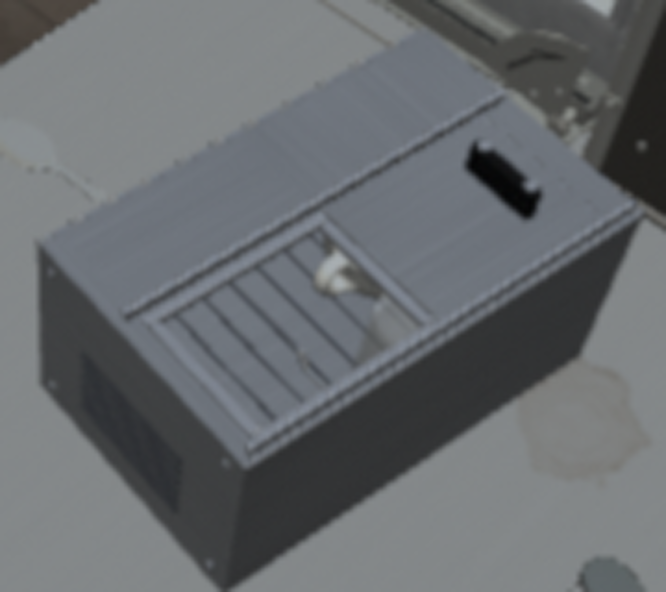

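```bash
python3 - <<'E'
from h import *
from scipy.optimize import least_squares
S,D=model('scene0'),model('side0')
def fit(l,x0):
    def f(p):
        r=R.from_euler('z',p[2]); o=[]
        for m,uv,P in l: o.append(proj(m,r.apply(np.array(P)/1000)+[p[0],p[1],0])[0]-uv)
        return np.ravel(o)
    s=least_squares(f,x0,loss='soft_l1'); print(s.x,np.degrees(s.x[2]),'\n',np.round(f(s.x).reshape(-1,2),1)); return s.x
d=lambda x,y,P:(D,np.array([x/2.6+275,y/2.6+210]),P)
s=lambda x,y,P:(S,np.array([x/3.7+295,y/3.7+130]),P)
c=fit([d(33,120,(100,-160,165)),d(317,452,(100,160,165)),d(562,300,(-100,160,165)),d(258,25,(-100,-160,165)),d(40,257,(100,-160,0)),d(293,580,(100,160,0)),d(515,432,(-100,160,0)),
s(38,243,(-100,-160,165)),s(245,465,(100,-160,165)),s(640,205,(100,160,165)),s(425,33,(-100,160,165)),s(225,590,(100,-160,0)),s(42,383,(-100,-160,0)),s(582,352,(100,160,0))],[.5,.1,0])
d=lambda x,y,P:(D,np.array([(x-390)/6+240,y/6+165]),P)
s=lambda x,y,P:(S,np.array([x/6+190,y/6+265]),P)
t=fit([d(458,327,(14,-25,2)),d(550,373,(14,25,2)),d(592,337,(-14,25,2)),d(507,158,(0,0,92)),s(300,365,(14,25,2)),s(225,475,(14,-25,2)),s(165,440,(-14,-25,2)),s(192,300,(0,0,92))],[.5,-.2,0])
r=R.from_euler('z',c[2])
for n,P in dict(opening=(39,-75,168),rail=(58,-75,122)).items(): print(n,r.apply(np.array(P)/1000)+[c[0],c[1],0])
h,e=tri([(D,(400,327.3)),(S,(430.9,178.6))]); print('handle',h,e,(r.inv().apply(h-[c[0],c[1],0])*1000).round(1))
print(np.hypot(*t[:2]),np.hypot(*h[:2]))
E
```

```text
[ 0.56982096  0.15954994 -0.13953758] -7.994914327678744 
 [[-0.5 -0.6]
 [ 0.8  1.2]
 [ 2.6 -0.2]
 [-0.9 -2. ]
 [ 0.2  3.4]
 [-0.5  4.7]
 [-0.6  4.4]
 [-0.8 -1.8]
 [-0.3 -0.8]
 [ 0.6 -0. ]
 [-0.7 -3.2]
 [-1.4  2.3]
 [-1.   1.8]
 [-2.4  2. ]]
[ 0.51980301 -0.28728277  0.29001632] 16.6167111538916 
 [[-1.   0.3]
 [-0.2 -0.2]
 [-0.5 -0.5]
 [-0.7  0. ]
 [ 0.5 -0.7]
 [-0.1 -0.4]
 [-0.5 -0.5]
 [ 0.1 -0.5]]
opening [0.59801051 0.07985458 0.168     ]
rail [0.61682584 0.07721196 0.122     ]
handle [0.62383845 0.2432893  0.18258283] [np.float64(0.0012494304753666785), np.float64(0.0012494304753664664)] [ 41.8  90.4 182.6]
0.593907868085167 0.669599952257622
```

```bash
cat >> h.py <<'E'
def goal(pos,yaw,base=None):
    """yaw = world angle of tool y axis, tool z down. prints shift(cm), turn"""
    s=bot.read_state(); p0,r0=(s['tool_pos'],R.from_rotvec(s['tcp_rot'])) if base is None else base
    y=np.array([np.cos(yaw),np.sin(yaw),0]); z=np.array([0,0,-1.]); x=np.cross(y,z)
    rt=R.from_matrix(np.c_[x,y,z]); sh=r0.inv().apply(np.array(pos)-p0)*100; tu=(r0.inv()*rt).as_rotvec()
    print('shift',sh.round(2),'turn',tu.round(3),'n rows',np.linalg.norm(sh)/6.25,np.degrees(np.linalg.norm(tu))/10.7)
def st():
    s=bot.read_state(); print('t',round(s['time'],2),'p',s['tool_pos'].round(4),'yaw_y',np.round(np.degrees(np.arctan2(*R.from_rotvec(s['tcp_rot']).as_matrix()[[1,0],1])),2),'F',s['wrist_force'].round(2),'w',round(s['width'],3),'q',s['q'].round(2))
E
python3 - <<'E'
from h import *
st(); m=R.from_rotvec(bot.read_state()['tcp_rot']).as_matrix(); print(m.round(3))
w=model('wrist0'); print(R.from_rotvec(np.ravel(w['rvec'])).inv().apply(np.eye(3)).round(3), w['intrinsics'])
# look pose: camera above opening
for yaw in (82,-98): goal([0.66,0.08,0.42],np.radians(yaw))
E
```

```text
t 0.15 p [0.1831 0.6494 0.4036] yaw_y 74.26 F [-0.49 -0.13 -0.32] w 1.002 q [ 1.26  0.26  1.61 -0.    1.27 -0.04]
[[-0.962  0.271 -0.001]
 [ 0.271  0.962 -0.002]
 [ 0.    -0.002 -1.   ]]
[[ 0.271  0.963 -0.002]
 [ 0.914 -0.257  0.314]
 [ 0.302 -0.087 -0.949]] [[378.80010982   0.         323.22274159]
 [  0.         378.80010982 238.39099189]
 [  0.           0.           1.        ]]
shift [-61.35 -41.87  -1.57] turn [-0.002 -0.    -0.135] n rows 11.887320067921078 0.7234820755576148
shift [-61.35 -41.87  -1.57] turn [-0.000e+00  3.000e-03  3.006e+00] n rows 11.887320067921078 16.09900851592732
```

```bash
python3 - <<'E'
from h import *
goal([0.585,0.08,0.42],np.radians(82))
E
```

```text
shift [-54.13 -43.91  -1.56] turn [-0.002 -0.    -0.135] n rows 11.154995722635094 0.7234820755576148
```

```bash
python3 -m jog '[[[0,-4.5,-3.7,-1.6,0,0,-0.02],[0,-9,-7.4,-1.6,0,0,-0.04],[0,-13.5,-11,-1.6,0,0,-0.06],[0,-18,-14.6,-1.6,0,0,-0.08],[0,-22.5,-18.3,-1.6,0,0,-0.1],[0,-27,-22,-1.6,0,0,-0.12],[0,-31.5,-25.6,-1.6,0,0,-0.135],[0,-36,-29.2,-1.6,0,0,-0.135],[0,-40.5,-32.9,-1.6,0,0,-0.135],[0,-45,-36.5,-1.6,0,0,-0.135],[0,-49.5,-40.2,-1.6,0,0,-0.135],[0,-54.1,-43.9,-1.6,0,0,-0.135]]]'; python3 - <<'E'
from h import *
st()
E
```

```text
time: 1.65
tool_pos: [0.5854, 0.0786, 0.4205]
tcp_rot: [-0.22, -3.134, -0.0]
wrist_force: [0.6, 0.5, 0.7]
width: 1.004
t 1.65 p [0.5854 0.0786 0.4205] yaw_y 81.98 F [0.55 0.46 0.69] w 1.004 q [ 0.09  0.1   1.77  0.    1.27 -1.34]
```

```bash
python3 -m jog '[[[0,0,0,0,0,0,0],[0,0,0,0,0,0,0]]]'; python3 - <<'E'
from h import *
snap('wrist','w1');st()
E
```

```text
time: 1.9
tool_pos: [0.5845, 0.0803, 0.4201]
tcp_rot: [-0.221, -3.132, -0.001]
wrist_force: [-0.2, -0.1, 0.5]
width: 1.003
t 1.95 p [0.5842 0.0809 0.4202] yaw_y 82.01 F [0.15 0.35 0.06] w 0.999 q [ 0.1   0.09  1.77  0.    1.28 -1.34]
```

View pics/w1.png

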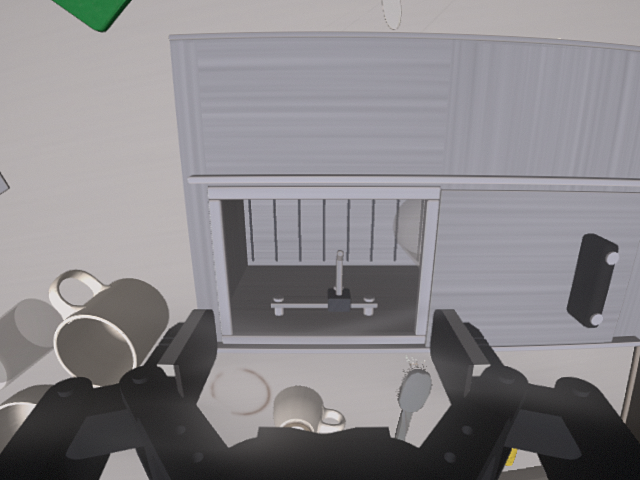

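The wrist view shows the open hatch. The hook is inside, with its tip at about (340,252) and its clamp at (339,297). The rail runs from (277,306) to (370,305), and the handle is at (594,280). Image down is world +x, away from the robot. I'll enlarge it to measure.

```bash
python3 - <<'E'
from h import *
a=cv2.imread('pics/w1.png')
i=cv2.resize(a[175:355,195:455],None,fx=3,fy=3,interpolation=cv2.INTER_CUBIC)
for k in range(0,260,20): cv2.putText(i,str(195+k),(k*3,8),0,.3,(0,0,255)); cv2.line(i,(k*3,10),(k*3,14),(0,0,255))
for k in range(0,180,20): cv2.putText(i,str(175+k),(0,k*3+4),0,.3,(0,0,255))
cv2.imwrite('pics/c4.png',i)
E
```

```text
(no output)
```

View pics/c4.png

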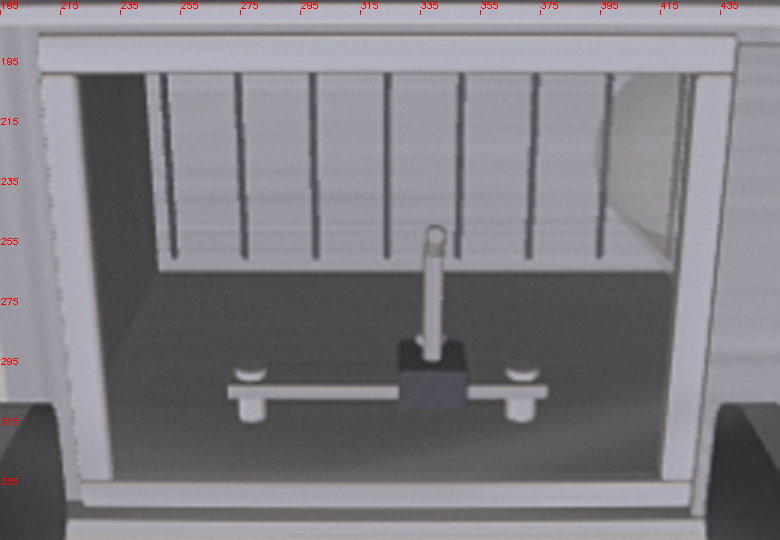

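```bash
python3 - <<'E'
from h import *
from scipy.optimize import least_squares
m=model('w1')
L=[((220.7,199.3),(-8,-137)),((427.7,199.3),(-8,-13)),((232.3,335),(86,-137)),((415.3,335),(86,-13))]
def f(p,z=.168): 
    r=R.from_euler('z',p[2]); return np.ravel([proj(m,r.apply([a/1000,b/1000,z])+[p[0],p[1],0])[0]-u for u,(a,b) in L])
s=least_squares(f,[.57,.16,-.14]); c=s.x; print(c,np.degrees(c[2]),f(c).round(1))
np.save('cab.npy',c)
r=R.from_euler('z',c[2]); T=lambda P:r.apply(np.array(P)/1000)+[c[0],c[1],0]
I=lambda P:(r.inv().apply(P-np.array([c[0],c[1],0]))*1000).round(1)
for n,uv,z in [('tip',(340,253),.131),('shankend',(339,293.3),.122),('shank mid',(339.5,270),.122),('railL',(277,300),.125),('railR',(370,300),.125),('handle',(598,280),.19)]: print(n,I(atz(m,uv,z)))
for n,P in dict(opening=(39,-75,168),rail=(58,-75,122)).items(): print(n,T(P))
st()
E
```

```text
[ 0.57014939  0.15797008 -0.1415666 ] -8.111168516710386 [ 0.2 -0.1 -0.4  0.1  0.6 -0.1 -0.4  0. ]
tip [ 40.1 -63.3 131. ]
shankend [ 77.2 -63.1 122. ]
shank mid [ 57.4 -63.  122. ]
railL [  81.6 -111.5  125. ]
railR [ 81.6 -38.9 125. ]
handle [ 36.   91.3 190. ]
opening [0.59817717 0.07821769 0.168     ]
rail [0.6169871 0.0755369 0.122    ]
t 1.95 p [0.5842 0.0809 0.4202] yaw_y 82.01 F [0.15 0.35 0.06] w 0.999 q [ 0.1   0.09  1.77  0.    1.28 -1.34]
```

```bash
python3 - <<'E'
from h import *
goal([0.52,-0.287,0.40],np.radians(106.6))
E
```

```text
shift [  1.24 -37.33   2.01] turn [ 0.001 -0.001 -0.429] n rows 5.984623020802377 2.2984397295490377
```

```bash
python3 -m jog '[[[0,0.1,-4,0,0,0,-0.05],[0,0.2,-8,0,0,0,-0.1],[0,0.4,-13,0.5,0,0,-0.16],[0,0.6,-18,1,0,0,-0.22],[0,0.8,-23,1.3,0,0,-0.28],[0,1,-28,1.7,0,0,-0.34],[0,1.1,-33,2,0,0,-0.4],[0,1.2,-37.3,2,0,0,-0.43],[0,1.2,-37.3,2,0,0,-0.43],[0,1.2,-37.3,2,0,0,-0.43]]]'; python3 - <<'E'
from h import *
snap('wrist','w2');st()
E
```

```text
time: 3.2
tool_pos: [0.5211, -0.2858, 0.4006]
tcp_rot: [-0.456, 3.108, 0.001]
wrist_force: [0.2, 1.4, -0.2]
width: 0.994
t 3.25 p [ 0.5212 -0.2856  0.4007] yaw_y 106.72 F [ 0.01  0.06 -0.83] w 0.998 q [-0.54  0.12  1.79  0.    1.24 -2.41]
```

View pics/w2.png

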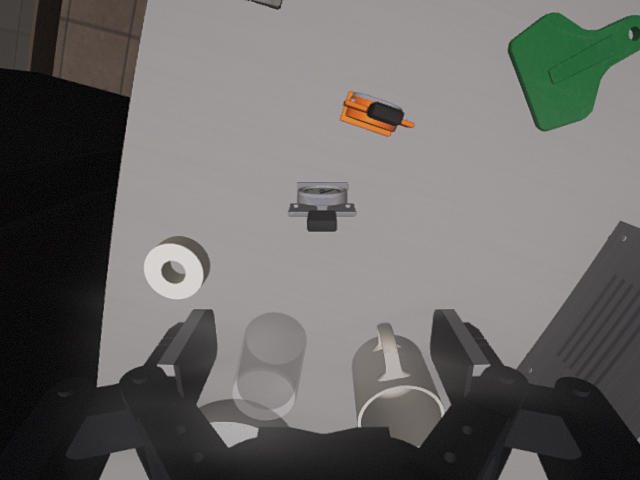

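Steel thermometer at about (322,205): tab at (322,221), and the glossy dial with a needle faces image-up, i.e. towards the robot. The orange one is at (373,112). I'll enlarge it for the fit.

```bash
python3 - <<'E'
from h import *
a=cv2.imread('pics/w2.png')
i=cv2.resize(a[170:245,275:370],None,fx=8,fy=8,interpolation=cv2.INTER_CUBIC)
for k in range(0,95,10): cv2.putText(i,str(275+k),(k*8,8),0,.35,(0,0,255)); cv2.line(i,(k*8,10),(k*8,14),(0,0,255))
for k in range(0,75,10): cv2.putText(i,str(170+k),(0,k*8+4),0,.35,(0,0,255))
cv2.imwrite('pics/c5.png',i)
E
```

```text
(no output)
```

View pics/c5.png

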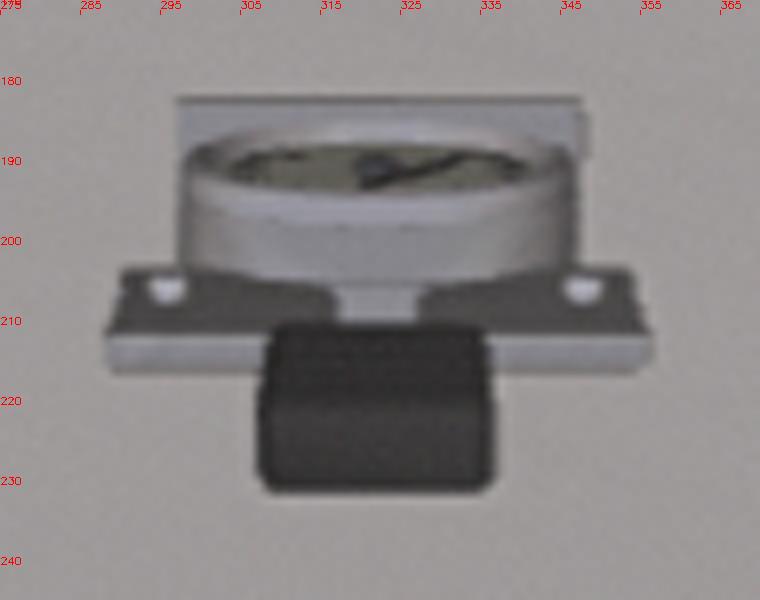

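```bash
python3 - <<'E'
from h import *
from scipy.optimize import least_squares
m=model('w2')
L=[((307.2,220.4),(-5,-11,106)),((336.7,220.4),(-5,11,106)),((307.1,231.5),(5,-11,106)),((336.9,231.5),(5,11,106)),((297.2,182.1),(-14,-25,4)),((347.9,182.1),(-14,25,4)),((288.3,211.6),(-2,-28,72)),((356.5,211.6),(-2,28,72)),((288.5,216.6),(2,-28,72)),((356.5,216.6),(2,28,72))]
def f(p): 
    r=R.from_euler('z',p[2]); return np.ravel([proj(m,r.apply(np.array(P)/1000)+[p[0],p[1],0])[0]-u for u,P in L])
s=least_squares(f,[.52,-.287,.29],loss='soft_l1'); c=s.x; print(c,np.degrees(c[2])); print(f(c).round(1))
np.save('th.npy',c)
goal([c[0],c[1],.32],c[2]+np.pi/2); goal([c[0],c[1],.251],c[2]+np.pi/2)
E
```

```text
[ 0.51776429 -0.28769425  0.29069932] 16.655844174520254
[-0.2 -1.2  0.7 -1.2  0.1  0.9  0.3  0.9 -0.5  0.3  0.2  0.3 -0.5  0.
  0.3  0.1 -0.6 -0.2  0.1 -0.2]
shift [ 0.39 -0.11  8.07] turn [0.001 0.    0.001] n rows 1.2922748030102837 0.007663200912616149
shift [ 0.39 -0.12 14.97] turn [0.001 0.    0.001] n rows 2.3955375151970926 0.007663200912616149
```

```bash
python3 -m jog '[[[0,0.4,-0.1,3,0,0,0],[0,0.4,-0.1,7,0,0,0],[0,0.4,-0.1,10,0,0,0],[0,0.4,-0.1,12.5,0,0,0],[0,0.4,-0.1,14,0,0,0],[0,0.4,-0.1,15,0,0,0],[0,0.4,-0.1,15,0,0,0],[0,0.4,-0.1,15,0,0,0]]]' 40; python3 - <<'E'
from h import *
st(); c=np.load('th.npy'); goal([c[0],c[1],.251],c[2]+np.pi/2)
E
```

```text
time: 4.25
tool_pos: [0.5179, -0.2896, 0.2518]
tcp_rot: [-0.454, 3.107, -0.002]
wrist_force: [-1.2, -0.3, 0.8]
width: 1.006
t 4.25 p [ 0.5179 -0.2896  0.2518] yaw_y 106.63 F [-1.17 -0.3   0.8 ] w 1.006 q [-0.55  0.25  1.92  0.    0.97 -2.41]
shift [-0.05  0.19  0.08] turn [-0.001  0.001 -0.   ] n rows 0.03348192282783357 0.010180541897042239
```

```bash
python3 -m jog '[[[0,0,0.1,0,0,0,0],[1,0,0.1,0,0,0,0],[1,0,0.1,0,0,0,0],[1,0,0.1,0,0,0,0],[1,0,0.1,0,0,0,0],[1,0,0.1,0,0,0,0],[1,0,0.1,0,0,0,0],[1,0,0.1,0,0,0,0]]]' 40; python3 - <<'E'
from h import *
snap('wrist','w3');st(); snap('side','s3')
a=cv2.imread('pics/w3.png'); b=cv2.imread('pics/s3.png')
cv2.imwrite('pics/c6.png',np.hstack([cv2.resize(a,(533,400)),cv2.resize(b[130:250,210:290],(267,400))]))
E
```

```text
time: 5.25
tool_pos: [0.5171, -0.2885, 0.2508]
tcp_rot: [-0.454, 3.109, 0.0]
wrist_force: [-1.2, 1.1, 1.0]
width: 0.249
t 5.3 p [ 0.5171 -0.2885  0.2508] yaw_y 106.63 F [0.28 0.88 1.8 ] w 0.246 q [-0.55  0.25  1.93  0.    0.97 -2.41]
```

View pics/c6.png

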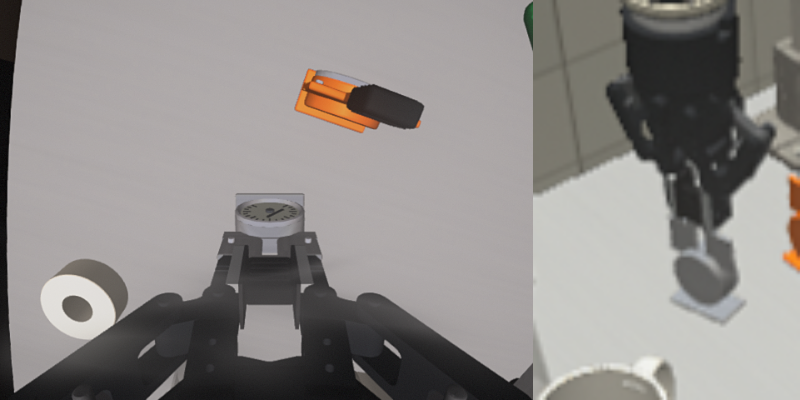

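```bash
python3 - <<'E'
from h import *
c=np.load('cab.npy'); r=R.from_euler('z',c[2]); I=lambda P:(r.inv().apply(P-np.array([c[0],c[1],0]))*1000).round(1)
T=lambda P:r.apply(np.array(P)/1000)+[c[0],c[1],0]
m=model('w1')
for uv in [(393.5,222),(398,205),(404,250),(415,262)]:
  for z in (.016,.06,.106): print(uv,z,I(atz(m,uv,z)))
S=model('scene0')
for uv in [(385,204),(380,203)]:
  for z in (.016,.074): print('scene',uv,z,I(atz(S,uv,z)))
th=np.load('th.npy')
print('over',T((15,-63,0)))
goal([.5171,-.2885,.48],np.radians(106.63))
E
```

```text
(393.5, 222) 0.016 [49.  -3.2 16. ]
(393.5, 222) 0.06 [ 36.6 -11.7  60. ]
(393.5, 222) 0.106 [ 23.7 -20.6 106. ]
(398, 205) 0.016 [31.1  0.4 16. ]
(398, 205) 0.06 [20.8 -8.6 60. ]
(398, 205) 0.106 [ 10.1 -17.9 106. ]
(404, 250) 0.016 [79.7  9.8 16. ]
(404, 250) 0.06 [63.6 -0.3 60. ]
(404, 250) 0.106 [ 46.9 -10.8 106. ]
(415, 262) 0.016 [93.3 22.5 16. ]
(415, 262) 0.06 [75.7 11.  60. ]
(415, 262) 0.106 [ 57.3  -1.1 106. ]
scene (385, 204) 0.016 [-49.8  64.6  16. ]
scene (385, 204) 0.074 [-19.5  27.7  74. ]
scene (380, 203) 0.016 [-60.1  56.   16. ]
scene (380, 203) 0.074 [-29.2  19.6  74. ]
over [0.5761104  0.09348391 0.        ]
shift [ -0.    -0.   -22.92] turn [ 0.  0. -0.] n rows 3.6675244541108505 0.0006358594371452069
```

```bash
python3 -m jog '[[[1,0,0,-1,0,0,0],[1,0,0,-3,0,0,0],[1,0,0,-6.5,0,0,0],[1,0,0,-10,0,0,0],[1,0,0,-14,0,0,0],[1,0,0,-18,0,0,0],[1,0,0,-21,0,0,0],[1,0,0,-23,0,0,0],[1,0,0,-23,0,0,0]]]' 40; python3 - <<'E'
from h import *
st(); goal([.576,.0935,.48],np.radians(81.89))
E
```

```text
time: 6.48
tool_pos: [0.5173, -0.2886, 0.4833]
tcp_rot: [-0.454, 3.105, -0.005]
wrist_force: [0.5, 0.3, -0.3]
width: 0.247
t 6.47 p [ 0.5173 -0.2886  0.4833] yaw_y 106.63 F [ 0.47  0.3  -0.26] w 0.247 q [-0.55  0.07  1.69 -0.    1.38 -2.41]
shift [-16.56  34.94   0.26] turn [-0.003  0.004  0.432] n rows 6.186318742517301 2.3121085437488964
```

```bash
python3 -m jog '[[[1,-1,2,0.1,0,0,0.02],[1,-2.5,5.2,0.1,0,0,0.07],[1,-4.5,9.5,0.1,0,0,0.13],[1,-6.8,14.4,0.1,0,0,0.19],[1,-9.1,19.3,0.1,0,0,0.25],[1,-11.4,24.2,0.1,0,0,0.31],[1,-13.7,29,0.2,0,0,0.37],[1,-15.4,32.5,0.2,0,0,0.41],[1,-16.3,34.3,0.2,-0.002,0.003,0.432],[1,-16.6,34.9,0.2,-0.003,0.004,0.432],[1,-16.6,34.9,0.2,-0.003,0.004,0.432],[1,-16.6,34.9,0.2,-0.003,0.004,0.432]]]' 40; python3 - <<'E'
from h import *
snap('wrist','w4');st(); snap('side','s4'); snap('scene','sc4'); goal([.576,.0935,.406],np.radians(81.89))
E
```

```text
time: 7.98
tool_pos: [0.5761, 0.0925, 0.4782]
tcp_rot: [-0.223, -3.129, -0.003]
wrist_force: [-0.2, -0.0, -0.7]
width: 0.252
t 8.03 p [0.5762 0.0924 0.4785] yaw_y 81.81 F [ 0.41  0.22 -2.01] w 0.249 q [ 0.12  0.06  1.71  0.    1.38 -1.31]
shift [0.   0.08 7.27] turn [ 0.002 -0.004 -0.001] n rows 1.1637993791158032 0.02673597213498266
```

View pics/w4.png

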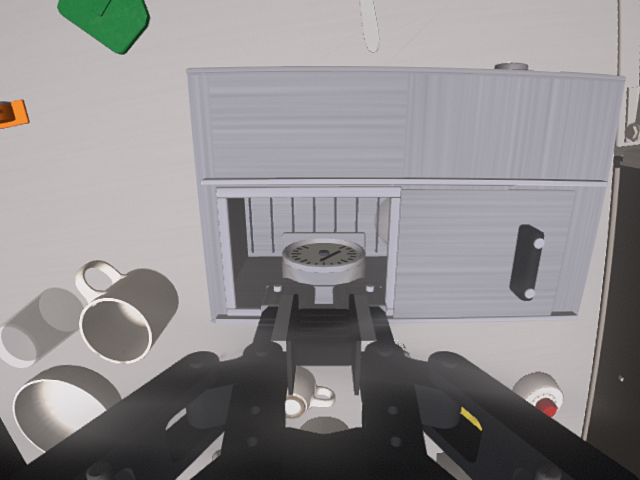

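View pics/s4.png

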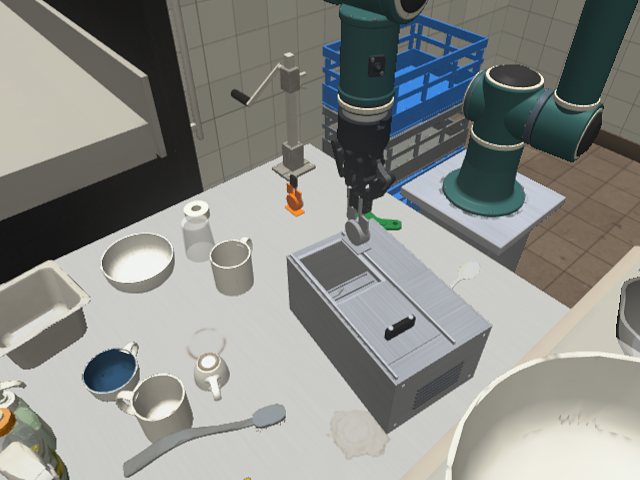

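View pics/sc4.png

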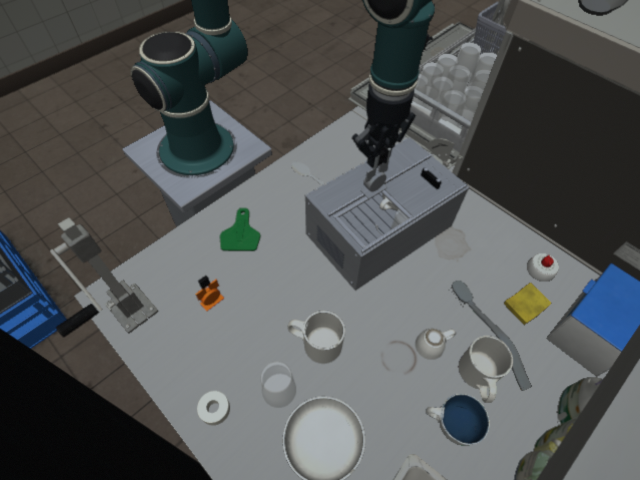

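The thermometer is held upright over the opening, dial towards the front (wrist view, dial centre at (324,255)). The hatch is untouched. I'll enlarge the wrist view to fit the held pose precisely.

```bash
python3 - <<'E'
from h import *
a=cv2.imread('pics/w4.png')
i=cv2.resize(a[225:305,265:385],None,fx=6.5,fy=6.5,interpolation=cv2.INTER_CUBIC)
for k in range(0,120,10): cv2.putText(i,str(265+k),(int(k*6.5),8),0,.35,(0,0,255)); cv2.line(i,(int(k*6.5),10),(int(k*6.5),14),(0,0,255))
for k in range(0,80,10): cv2.putText(i,str(225+k),(0,int(k*6.5)+4),0,.35,(0,0,255))
cv2.imwrite('pics/c7.png',i)
E
```

```text
(no output)
```

View pics/c7.png

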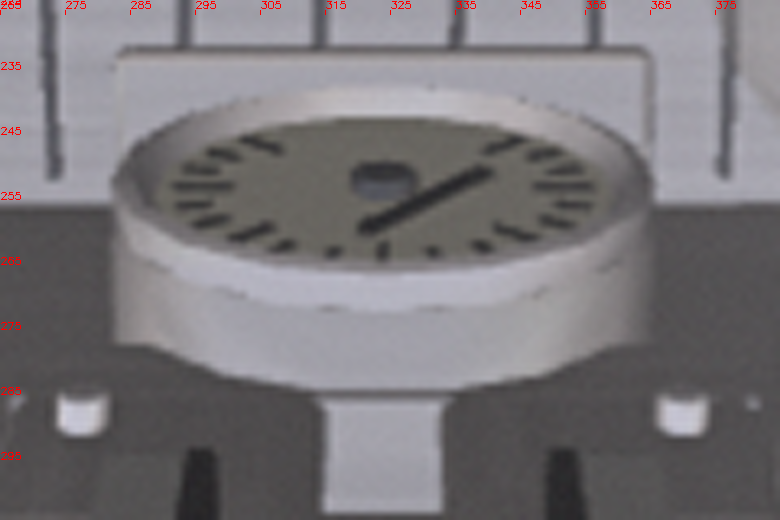

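```bash
python3 - <<'E'
from h import *
from scipy.optimize import least_squares
m=model('w4'); c=np.load('cab.npy')
p=np.array([.5762,.0924,.4783])
L=[((282.8,232.4),(-14,-25,4)),((365.8,232.4),(-14,25,4)),((314.5,300),(-2,-4.2,71)),((333.3,300),(-2,4.2,71))]
def f(q):
    r=R.from_euler('z',q[3]); return np.ravel([(proj(m,r.apply(np.array(P)/1000)+q[:3])[0]-u)*([1,1] if i<2 else [1,0]) for i,(u,P) in enumerate(L)])
s=least_squares(lambda q:np.r_[f(q),(q[2]-(p[2]-.2508))*1000],[p[0],p[1],p[2]-.25,-.14]); q=s.x
print(q,np.degrees(q[3]),f(q).round(1))
r=R.from_euler('z',c[2]); 
print('in cab',r.inv().apply(q[:3]-[c[0],c[1],0])*1000, 'tcp in cab',r.inv().apply(p-[c[0],c[1],0])*1000)
E
```

```text
[ 0.57532109  0.09257481  0.22741806 -0.14798974] -8.479187791486774 [-0.6 -0.2 -0.3  0.2  0.2  0.   0.4  0. ]
in cab [ 14.34686194 -64.01136587 227.41805707] tcp in cab [ 15.24164082 -64.06041993 478.3       ]
```

```bash
python3 - <<'E'
from h import *
c=np.load('cab.npy'); r=R.from_euler('z',c[2]); T=lambda P:r.apply(np.array(P)/1000)+[c[0],c[1],0]
goal(T((17,-63.2,478.3)),c[2]+np.pi/2); goal(T((17,-63.2,313.3)),c[2]+np.pi/2)
E
```

```text
shift [-0.18  0.07  0.04] turn [ 0.002 -0.004 -0.001] n rows 0.0312925770025809 0.02670551061888908
shift [-0.25  0.04 16.54] turn [ 0.002 -0.004 -0.001] n rows 2.647067653210205 0.02670551061888908
```

```bash
python3 -m jog '[[[1,-0.2,0.1,0,0.002,-0.004,0],[1,-0.2,0.1,1.5,0.002,-0.004,0],[1,-0.2,0.1,3.5,0.002,-0.004,0],[1,-0.2,0.1,5.5,0.002,-0.004,0],[1,-0.2,0.1,7.5,0.002,-0.004,0],[1,-0.2,0.1,9.5,0.002,-0.004,0],[1,-0.2,0.1,11.5,0.002,-0.004,0],[1,-0.2,0.1,13.5,0.002,-0.004,0],[1,-0.2,0.1,15.2,0.002,-0.004,0],[1,-0.2,0.1,16.5,0.002,-0.004,0],[1,-0.2,0.1,16.5,0.002,-0.004,0],[1,-0.2,0.1,16.5,0.002,-0.004,0]]]' 40; python3 - <<'E'
from h import *
snap('wrist','w5');st(); snap('side','s5')
c=np.load('cab.npy'); r=R.from_euler('z',c[2]); T=lambda P:r.apply(np.array(P)/1000)+[c[0],c[1],0]
p=bot.read_state()['tool_pos']; print('tcp cab',r.inv().apply(p-[c[0],c[1],0])*1000)
goal(T((17,-63.2,313.3)),c[2]+np.pi/2)
E
```

```text
time: 9.62
tool_pos: [0.5781, 0.0946, 0.3144]
tcp_rot: [0.223, 3.133, 0.0]
wrist_force: [-0.2, -0.1, -1.7]
width: 0.251
t 9.68 p [0.5782 0.0946 0.3146] yaw_y 81.88 F [-0.49 -0.16 -1.18] w 0.252 q [ 0.12  0.17  1.89  0.    1.08 -1.31]
tcp cab [ 16.89074273 -61.57892338 314.77984111]
shift [-0.01 -0.16  0.15] turn [ 0.001  0.001 -0.   ] n rows 0.03516273029493597 0.00824756523454814
```

View pics/w5.png

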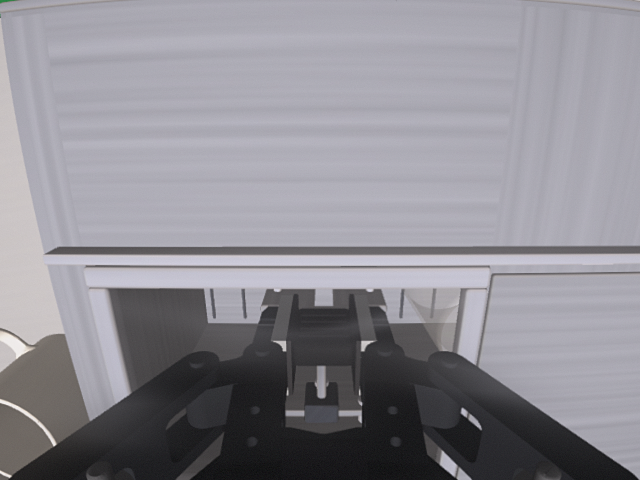

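Nothing touched during the descent. The thermometer is in the cabinet, and behind the tab the hook shank shows at about (321,380). I'll enlarge it to check the lateral alignment.

```bash
python3 - <<'E'
from h import *
a=cv2.imread('pics/w5.png')
i=cv2.resize(a[280:430,260:390],None,fx=4,fy=4,interpolation=cv2.INTER_CUBIC)
i=cv2.convertScaleAbs(i,alpha=1.6,beta=20)
for k in range(0,130,10): cv2.putText(i,str(260+k),(int(k*4),8),0,.35,(0,0,255)); cv2.line(i,(int(k*4),10),(int(k*4),14),(0,0,255))
for k in range(0,150,10): cv2.putText(i,str(280+k),(0,int(k*4)+4),0,.35,(0,0,255))
cv2.imwrite('pics/c8.png',i)
m=model('w5');c=np.load('cab.npy'); r=R.from_euler('z',c[2]); T=lambda P:r.apply(np.array(P)/1000)+[c[0],c[1],0]
I=lambda P:(r.inv().apply(P-np.array([c[0],c[1],0]))*1000).round(1)
for uv in [(321,370),(321.5,385),(321,392)]: print(I(atz(m,uv,.122)))
print(proj(m,[T((16,-61.6,.0624*1000+72)),T((48,-63.1,122)),T((78,-63.1,122)),T((40.5,-63.1,131)),T((-8,-137,168)),T((-8,-13,168))]))
E
```

```text
[ 60.6 -63.4 122. ]
[ 70.1 -63.2 122. ]
[ 74.7 -63.4 122. ]
[[324.70050997 304.83243526]
 [321.53322249 349.47710651]
 [321.62945665 396.86415345]
 [321.43933878 347.2703081 ]
 [108.42302088 288.03211882]
 [467.06527094 288.71918741]]
```

View pics/c8.png

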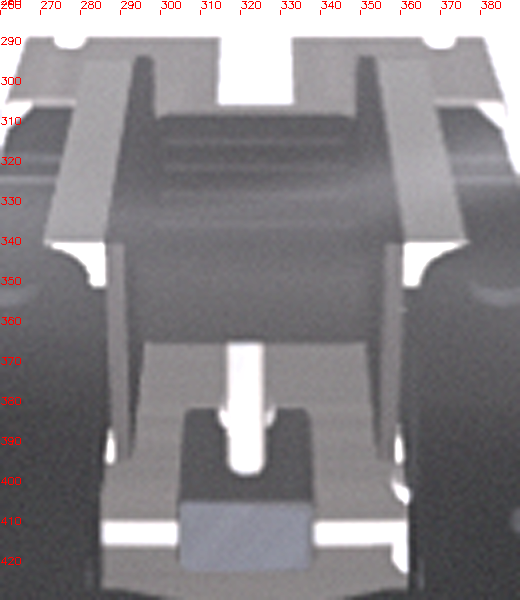

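```bash
python3 -m jog '[[[1,0,-0.13,0.13,0,0,0],[1,-0.5,-0.13,0.13,0,0,0],[1,-1,-0.13,0.13,0,0,0],[1,-1.4,-0.13,0.13,0,0,0],[1,-1.4,-0.13,0.13,0,0,0],[1,-1.4,-0.13,0.13,0,0,0]]]' 40; python3 - <<'E'
from h import *
snap('wrist','w6');st(); 
c=np.load('cab.npy'); r=R.from_euler('z',c[2]); p=bot.read_state()['tool_pos']; print('tcp cab',r.inv().apply(p-[c[0],c[1],0])*1000)
a=cv2.imread('pics/w6.png')
i=cv2.resize(a[270:410,260:390],None,fx=4,fy=4,interpolation=cv2.INTER_CUBIC)
i=cv2.convertScaleAbs(i,alpha=1.6,beta=20)
cv2.imwrite('pics/c9.png',i)
E
```

```text
time: 10.48
tool_pos: [0.5913, 0.0913, 0.3123]
tcp_rot: [-0.223, -3.133, -0.0]
wrist_force: [0.3, -0.1, -1.2]
width: 0.249
t 10.53 p [0.5913 0.0913 0.3122] yaw_y 81.88 F [ 0.9   0.69 -0.95] w 0.241 q [ 0.11  0.19  1.87  0.    1.08 -1.32]
tcp cab [ 30.30345998 -63.03848608 312.2201457 ]
```

View pics/c9.png

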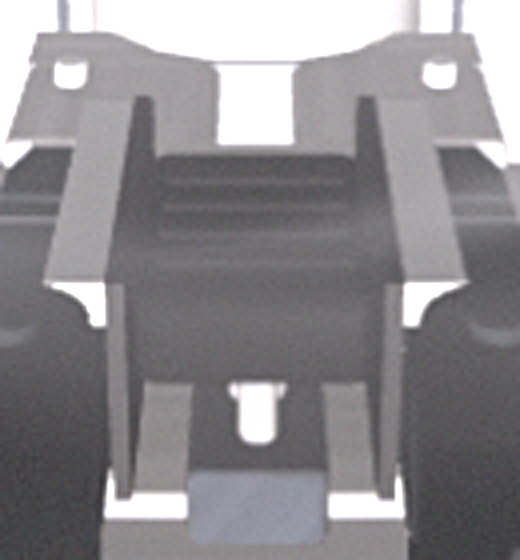

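The slot and hook are now in line (both at about x=257 in the crop). I'll advance gently, watching the force.

```bash
python3 -m jog '[[[1,-0.3,0,0,0,0,0],[1,-0.6,0,0,0,0,0],[1,-0.9,0,0,0,0,0],[1,-0.9,0,0,0,0,0]]]' 40;  python3 -m jog '[[[1,-0.2,0,0,0,0,0],[1,-0.4,0,0,0,0,0],[1,-0.4,0,0,0,0,0]]]' 40; python3 -m jog '[[[1,-0.2,0,0,0,0,0],[1,-0.4,0,0,0,0,0],[1,-0.4,0,0,0,0,0]]]' 40;
```

```text
time: 11.02
tool_pos: [0.6005, 0.09, 0.3124]
tcp_rot: [-0.223, -3.133, -0.0]
wrist_force: [-0.3, -0.3, -0.8]
width: 0.247
time: 11.4
tool_pos: [0.6044, 0.0894, 0.3124]
tcp_rot: [-0.223, -3.133, -0.0]
wrist_force: [0.4, 0.3, -0.8]
width: 0.25
time: 11.78
tool_pos: [0.6083, 0.0889, 0.3124]
tcp_rot: [-0.223, -3.133, -0.0]
wrist_force: [0.7, 0.6, -1.5]
width: 0.251
```

```bash
python3 -m jog '[[[1,-0.3,0,0,0,0,0],[1,-0.6,0,0,0,0,0],[1,-0.9,0,0,0,0,0],[1,-0.9,0,0,0,0,0],[1,-0.9,0,0,0,0,0]]]' 40; python3 - <<'E'
from h import *
snap('wrist','w7');snap('scene','sc7');snap('side','s7');st(); 
c=np.load('cab.npy'); r=R.from_euler('z',c[2]); p=bot.read_state()['tool_pos']; print('tcp cab',r.inv().apply(p-[c[0],c[1],0])*1000)
a=cv2.imread('pics/w7.png')
i=cv2.resize(a[250:410,260:390],(520,600),interpolation=cv2.INTER_CUBIC)
i=cv2.convertScaleAbs(i,alpha=1.6,beta=20)
b=cv2.resize(cv2.imread('pics/sc7.png')[150:250,330:440],(280,300));d=cv2.resize(cv2.imread('pics/s7.png')[190:290,290:400],(280,300))
cv2.imwrite('pics/c10.png',np.hstack([i,np.vstack([b,d])]))
E
```

```text
time: 12.4
tool_pos: [0.6171, 0.0876, 0.3123]
tcp_rot: [-0.223, -3.133, -0.0]
wrist_force: [0.0, -0.6, -1.1]
width: 0.246
t 12.55 p [0.617  0.0876 0.3123] yaw_y 81.88 F [-0.58 -0.24 -1.23] w 0.252 q [ 0.1   0.24  1.81  0.    1.09 -1.33]
tcp cab [ 56.30762073 -63.0124579  312.32297127]
```

View pics/c10.png

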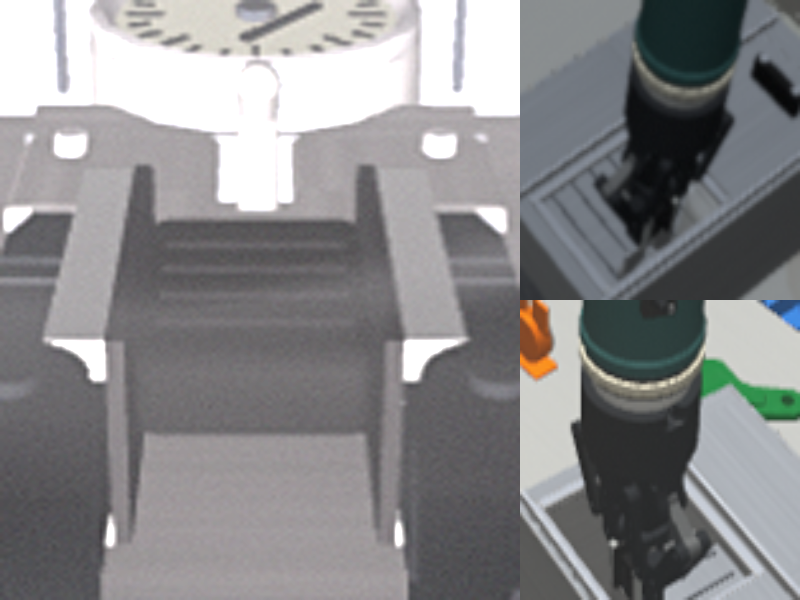

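The hook's tip protrudes through the slot, centred. Now I'll lower it.

```bash
python3 -m jog '[[[1,0,0,0.3,0,0,0],[1,0,0,0.6,0,0,0],[1,0,0,0.9,0,0,0],[1,0,0,0.9,0,0,0]]]' 40;  python3 -m jog '[[[1,0,0,0.1,0,0,0],[1,0,0,0.1,0,0,0]]]'; python3 -m jog '[[[1,0,0,0.1,0,0,0],[1,0,0,0.1,0,0,0]]]'
```

```text
time: 13.05
tool_pos: [0.6169, 0.0876, 0.3028]
tcp_rot: [-0.222, -3.132, 0.0]
wrist_force: [-0.7, 0.6, -0.8]
width: 0.251
time: 13.3
tool_pos: [0.6171, 0.0876, 0.3023]
tcp_rot: [-0.222, -3.133, -0.0]
wrist_force: [-0.4, -0.7, -2.1]
width: 0.249
time: 13.55
tool_pos: [0.6171, 0.0876, 0.3013]
tcp_rot: [-0.223, -3.133, -0.0]
wrist_force: [0.7, -1.1, -1.0]
width: 0.243
```

```bash
for i in 1 ; do python3 -m jog '[[[1,0,0,0.1,0,0,0],[1,0,0,0.1,0,0,0]]]'; python3 -m jog '[[[1,0,0,0,0,0,0]]]'; done
```

```text
time: 13.8
tool_pos: [0.6172, 0.0876, 0.3006]
tcp_rot: [-0.222, -3.134, -0.0]
wrist_force: [0.0, -0.3, -0.3]
width: 0.249
time: 13.92
tool_pos: [0.6172, 0.0876, 0.3006]
tcp_rot: [-0.223, -3.134, -0.0]
wrist_force: [0.1, -0.3, 0.1]
width: 0.25
```

```bash
python3 - <<'E'
from h import *
for _ in range(4): bot.read_camera('wrist'); print(bot.read_state()['wrist_force'].round(2))
snap('wrist','w8');st()
a=cv2.imread('pics/w8.png')
i=cv2.resize(a[250:410,260:390],(520,600),interpolation=cv2.INTER_CUBIC)
cv2.imwrite('pics/c11.png',cv2.convertScaleAbs(i,alpha=1.3,beta=10))
E
```

```text
[-0.89 -0.85 -0.02]
[-0.08  0.2   0.39]
[ 0.13  0.13 -0.61]
[-0.25  0.49  0.88]
t 14.18 p [0.6172 0.0876 0.3006] yaw_y 81.88 F [-0.02 -0.52  1.47] w 0.246 q [ 0.1   0.25  1.82  0.    1.07 -1.33]
```

View pics/c11.png

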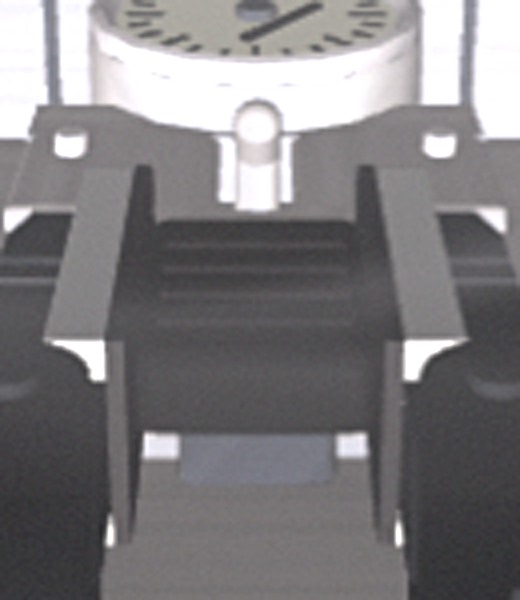

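```bash
python3 -m jog '[[[1,0,0,0.05,0,0,0],[1,0,0,0.05,0,0,0],[1,0,0,0.05,0,0,0]]]'; python3 - <<'E'
from h import *
F=[]
for _ in range(5): bot.read_camera('wrist'); F.append(bot.read_state()['wrist_force'])
print(np.mean(F,0).round(2)); st()
E
```

```text
time: 14.55
tool_pos: [0.6172, 0.0876, 0.3003]
tcp_rot: [0.223, 3.134, 0.0]
wrist_force: [-0.2, -0.0, 4.0]
width: 0.25
[-0.65 -0.09  4.61]
t 14.8 p [0.6172 0.0876 0.3002] yaw_y 81.88 F [-0.62  0.05  4.25] w 0.246 q [ 0.1   0.25  1.82  0.    1.07 -1.33]
```

```bash
python3 -m jog '[[[1,0,0,-0.04,0,0,0],[1,0,0,-0.04,0,0,0],[0.72,0,0,-0.04,0,0,0],[0.68,0,0,-0.04,0,0,0],[0.62,0,0,-0.04,0,0,0],[0.6,0,0,-0.04,0,0,0],[0.6,0,0,-0.04,0,0,0],[0.6,0,0,-0.04,0,0,0]]]' 20; python3 - <<'E'
from h import *
snap('wrist','w9');st()
a=cv2.imread('pics/w9.png')
i=cv2.resize(a[240:440,190:450],(780,600),interpolation=cv2.INTER_CUBIC)
cv2.imwrite('pics/c12.png',cv2.convertScaleAbs(i,alpha=1.3,beta=10))
E
```

```text
time: 15.8
tool_pos: [0.6171, 0.0876, 0.3003]
tcp_rot: [-0.222, -3.133, -0.0]
wrist_force: [1.0, 0.7, -0.7]
width: 0.398
t 15.85 p [0.6171 0.0876 0.3003] yaw_y 81.88 F [0.87 0.16 0.03] w 0.401 q [ 0.1   0.25  1.82  0.    1.07 -1.33]
```

View pics/c12.png

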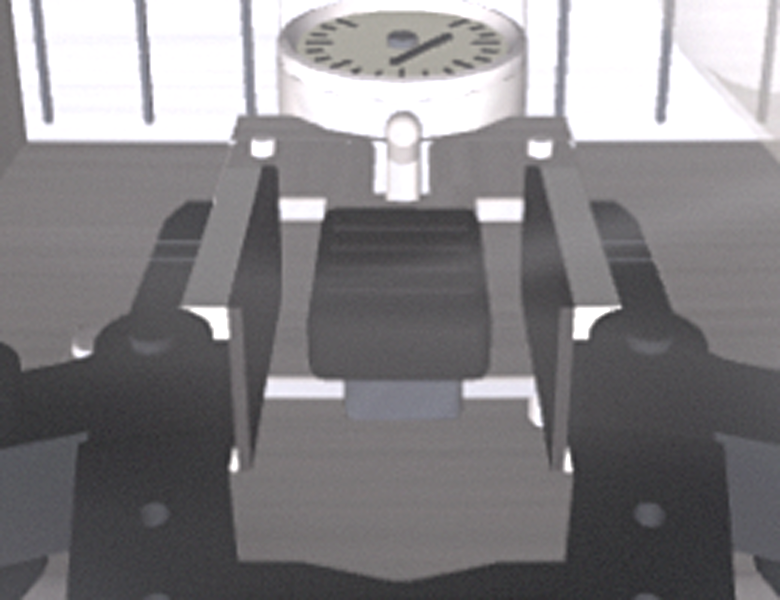

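It hangs on the hook and both pads are clear of the tab. Next I retract straight up.

```bash
python3 -m jog '[[[0.6,0,0,-0.5,0,0,0],[0.6,0,0,-1.5,0,0,0],[0.6,0,0,-3,0,0,0],[0.6,0,0,-5,0,0,0],[0.6,0,0,-7.5,0,0,0],[0.6,0,0,-10,0,0,0],[0.6,0,0,-12.5,0,0,0],[0.6,0,0,-15,0,0,0],[0.6,0,0,-15,0,0,0],[0.6,0,0,-15,0,0,0]]]'; python3 - <<'E'
from h import *
snap('wrist','w10');st()
E
```

```text
time: 17.1
tool_pos: [0.6169, 0.0876, 0.4501]
tcp_rot: [-0.223, -3.133, -0.0]
wrist_force: [0.3, -0.4, -0.4]
width: 0.399
t 17.15 p [0.6168 0.0876 0.4492] yaw_y 81.88 F [-0.3  -0.6  -0.87] w 0.398 q [ 0.1   0.14  1.67  0.    1.33 -1.33]
```

View pics/w10.png

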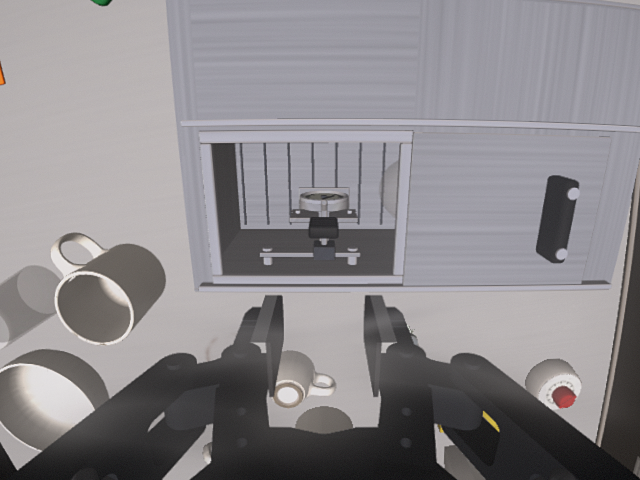

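The thermometer hangs straight on the hook at about (323,215) with its dial to the front. Next is the hatch. I'll measure the handle (caps at (573,193) and (561,254)) and push it from its +y side with shut fingers.

```bash
python3 - <<'E'
from h import *
m=model('w10');c=np.load('cab.npy'); r=R.from_euler('z',c[2]); T=lambda P:r.apply(np.array(P)/1000)+[c[0],c[1],0]
I=lambda P:(r.inv().apply(P-np.array([c[0],c[1],0]))*1000).round(1)
for uv,z in [((573,193),.195),((561,254),.195),((579,180),.196),((537,258),.172),((545,176),.172)]: print(uv,I(atz(m,uv,z)))
y=c[2]+np.pi/2
goal(T((39,125,450)),y); goal(T((39,125,353)),y)
E
```

```text
(573, 193) [ 19.2  92.4 195. ]
(561, 254) [ 59.9  92.5 195. ]
(579, 180) [ 10.8  94.2 196. ]
(537, 258) [ 71.6  90.5 172. ]
(545, 176) [ 12.4  85.8 172. ]
shift [ 1.71 18.81 -0.08] turn [-0.    -0.002 -0.   ] n rows 3.022193331733362 0.011534018214927149
shift [ 1.69 18.81  9.62] turn [-0.    -0.002 -0.   ] n rows 3.3917912340288554 0.011534018214927149
```

```bash
python3 - <<'E'
from h import *
for uv in [(450,155),(500,175),(560,212),(620,245)]: print(atz(model('scene0'),uv,0).round(3))
m=model('w10')
for uv in [(600,440),(628,240)]: print('w',atz(m,uv,0).round(3))
E
```

```text
[0.535 0.516 0.   ]
[0.681 0.555 0.   ]
[0.866 0.557 0.   ]
[1.025 0.571 0.   ]
w [ 1.064  0.461 -0.   ]
w [0.729 0.454 0.   ]
```

```bash
python3 -m jog '[[[1,0.4,4,0,0,0,0],[1,0.8,9,0,0,0,0],[1,1.2,14,0,0,0,0],[1,1.7,18.8,0,0,0,0],[1,1.7,18.8,0,0,0,0],[1,1.7,18.8,3,0,0,0],[1,1.7,18.8,6,0,0,0],[1,1.7,18.8,8.5,0,0,0],[1,1.7,18.8,9.6,0,0,0],[1,1.7,18.8,9.6,0,0,0],[1,1.7,18.8,9.6,0,0,0]]]' 20; python3 - <<'E'
from h import *
snap('side','s11');st()
c=np.load('cab.npy'); r=R.from_euler('z',c[2]); p=bot.read_state()['tool_pos']; print('tcp cab',r.inv().apply(p-[c[0],c[1],0])*1000)
b=cv2.imread('pics/s11.png'); cv2.imwrite('pics/c13.png',cv2.resize(b[180:430,270:510],(576,600)))
E
```

```text
time: 18.52
tool_pos: [0.6273, 0.276, 0.3556]
tcp_rot: [0.223, 3.132, 0.001]
wrist_force: [0.2, -0.3, -0.3]
width: 0.001
t 18.57 p [0.6274 0.2761 0.3559] yaw_y 81.87 F [-0.85 -0.21 -0.12] w 0.001 q [ 0.38  0.31  1.63  0.    1.19 -1.05]
tcp cab [ 39.9836451  125.06963346 355.93137942]
```

View pics/c13.png

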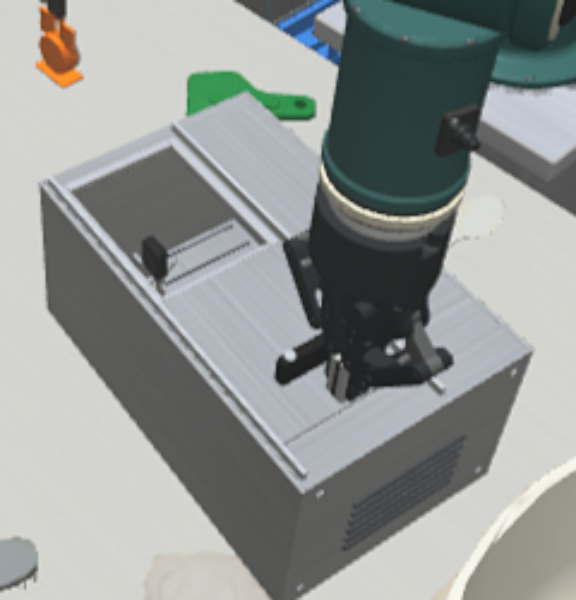

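```bash
python3 -m jog '[[[1,0,-0.6,0.2,0,0,0],[1,0,-1.2,0.2,0,0,0],[1,0,-2,0.2,0,0,0],[1,0,-3,0.2,0,0,0],[1,0,-4.2,0.2,0,0,0],[1,0,-5.4,0.2,0,0,0],[1,0,-6.6,0.2,0,0,0],[1,0,-7.8,0.2,0,0,0],[1,0,-9,0.2,0,0,0],[1,0,-10,0.2,0,0,0],[1,0,-10,0.2,0,0,0]]]' 20; python3 - <<'E'
from h import *
snap('side','s12');st()
b=cv2.imread('pics/s12.png'); cv2.imwrite('pics/c14.png',cv2.resize(b[180:430,270:510],(576,600)))
E
```

```text
time: 19.95
tool_pos: [0.6124, 0.176, 0.3518]
tcp_rot: [-0.224, -3.132, 0.002]
wrist_force: [-0.2, -0.5, 0.8]
width: -0.001
t 20.0 p [0.6124 0.1764 0.3517] yaw_y 81.83 F [ 0.24  0.27 -0.18] w 0.002 q [ 0.24  0.23  1.74 -0.    1.17 -1.19]
```

View pics/c14.png

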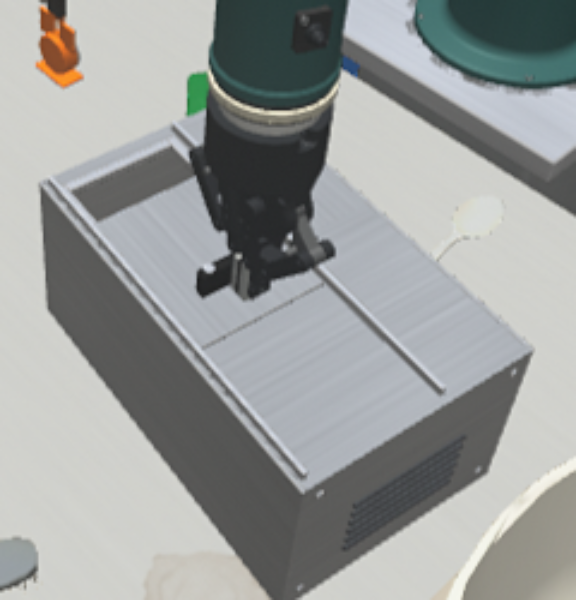

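The hatch slides with the finger push, and roughly a third of the opening is left uncovered. I'll continue to the end stop.

```bash
python3 -m jog '[[[1,0,-0.8,0,0,0,0],[1,0,-1.6,0,0,0,0],[1,0,-2.4,0,0,0,0],[1,0,-3.2,0,0,0,0],[1,0,-4,0,0,0,0],[1,0,-4.5,0,0,0,0],[1,0,-4.5,0,0,0,0]]]' 20; python3 - <<'E'
from h import *
snap('side','s13');st()
b=cv2.imread('pics/s13.png'); cv2.imwrite('pics/c15.png',cv2.resize(b[180:430,270:510],(576,600)))
c=np.load('cab.npy'); r=R.from_euler('z',c[2]); p=bot.read_state()['tool_pos']; print('tcp cab',r.inv().apply(p-[c[0],c[1],0])*1000)
E
```

```text
time: 20.88
tool_pos: [0.6064, 0.1319, 0.3526]
tcp_rot: [0.223, 3.134, -0.001]
wrist_force: [0.5, -0.6, -0.3]
width: 0.001
t 20.93 p [0.6065 0.1321 0.3526] yaw_y 81.86 F [-0.77  0.12 -0.21] w 0.0 q [ 0.17  0.2   1.78 -0.    1.16 -1.25]
tcp cab [ 39.64372072 -20.48904662 352.63152989]
```

View pics/c15.png

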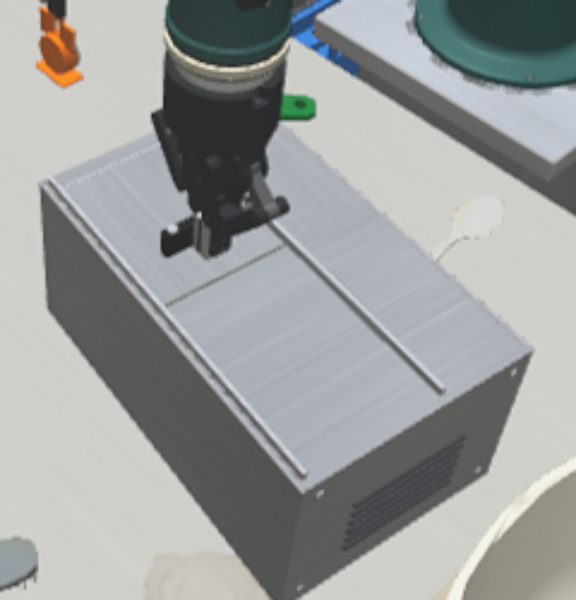

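```bash
python3 -m jog '[[[1,0,-0.5,0,0,0,0],[1,0,-1,0,0,0,0]]]'; python3 -m jog '[[[1,0,-0.2,0,0,0,0],[1,0,-0.4,0,0,0,0]]]'; python3 -m jog '[[[1,0,-0.2,0,0,0,0],[1,0,-0.4,0,0,0,0]]]'
```

```text
time: 21.18
tool_pos: [0.6054, 0.1249, 0.3528]
tcp_rot: [0.224, 3.132, 0.012]
wrist_force: [2.6, 19.6, -2.1]
width: 0.001
time: 21.42
tool_pos: [0.6051, 0.1237, 0.3529]
tcp_rot: [0.224, 3.131, 0.022]
wrist_force: [4.4, 25.8, -3.7]
width: -0.001
time: 21.68
tool_pos: [0.6048, 0.1225, 0.353]
tcp_rot: [0.224, 3.129, 0.032]
wrist_force: [5.9, 35.9, -6.4]
width: 0.0
```

End stop reached at 36 N, so I back off and look.

```bash
python3 -m jog '[[[1,0,1,0,0,0,0],[1,0,2.6,0,0,0,0],[1,0,2.8,0,0,0,0],[1,0,2.8,-3,0,0,0],[1,0,2.8,-7,0,0,0],[1,0,2.8,-11,0,0,0],[1,0,2.8,-14,0,0,0],[1,0,2.8,-14,0,0,0],[1,0,2.8,-14,0,0,0]]]'; python3 - <<'E'
from h import *
snap('wrist','w14');snap('side','s14');st()
b=cv2.imread('pics/s14.png'); cv2.imwrite('pics/c16.png',cv2.resize(b[180:430,270:510],(576,600)))
E
```

```text
time: 22.8
tool_pos: [0.6076, 0.1419, 0.4912]
tcp_rot: [-0.223, -3.132, 0.001]
wrist_force: [0.5, -0.1, -0.8]
width: 0.003
t 22.9 p [0.6075 0.1421 0.49  ] yaw_y 81.86 F [-0.44  0.39 -0.65] w 0.001 q [ 0.19  0.13  1.61  0.    1.41 -1.24]
```

View pics/w14.png

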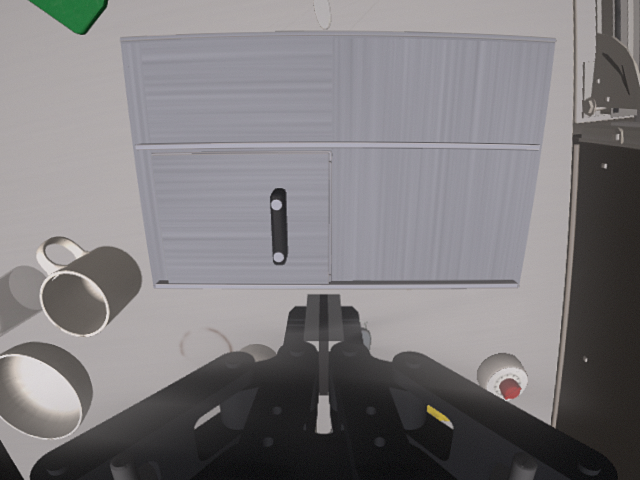

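View pics/c16.png

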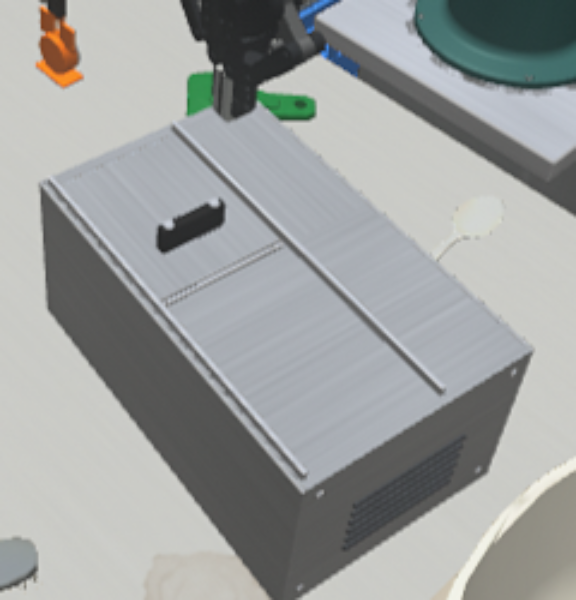

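```bash
python3 - <<'E'
from h import *
m=model('w14');c=np.load('cab.npy'); r=R.from_euler('z',c[2])
I=lambda P:(r.inv().apply(P-np.array([c[0],c[1],0]))*1000).round(1)
for uv,z in [((276.5,204.5),.195),((278.5,258),.195),((331,215),.172),((153,215),.172),((158,240),.172)]: print(uv,I(atz(m,uv,z)))
a=cv2.imread('pics/w14.png');i=cv2.resize(a[140:295,130:345],(800,577),interpolation=cv2.INTER_CUBIC);cv2.imwrite('pics/c17.png',i)
E
```

```text
(276.5, 204.5) [ 19.7 -45.1 195. ]
(278.5, 258) [ 60.9 -45.2 195. ]
(331, 215) [ 33.6  -5.4 172. ]
(153, 215) [  33.2 -147.9  172. ]
(158, 240) [  54.3 -146.7  172. ]
```

View pics/c17.png

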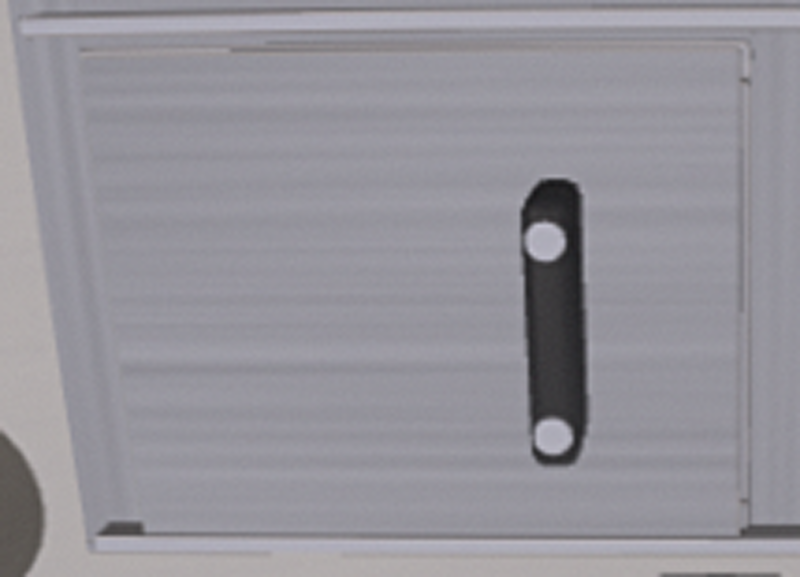

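```bash
python3 - <<'E'
from h import *
snap('scene','sc15'); st(); print(bot.finish_job())
E
```

```text
t 22.95 p [0.6075 0.1422 0.4901] yaw_y 81.86 F [-0.14  0.78 -0.42] w 0.002 q [ 0.19  0.13  1.61  0.    1.41 -1.24]
the job is handed in; nothing more can be done
None
```

View pics/sc15.png

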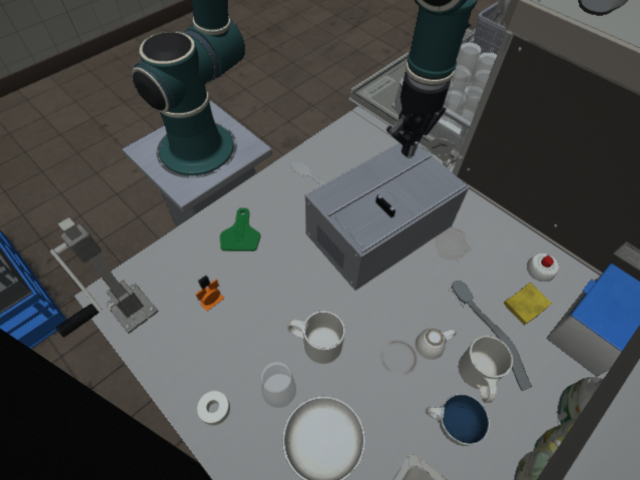

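The steel thermometer is hanging on the hook in the cabinet with its dial towards the glass front, and the hatch is shut. I handed the job in at 22.95 s.

- **Thermometer:** I took it in upright through the opening, with no rim contact seen in the views or the force readings. The hook stood about 12 mm to +y of the rail's middle. The slot went over its tip with no measurable force, and it settled on the hook with a brief pressure of about 4.6 N. After I let go, the wrist view showed it hanging straight.
- **Hatch:** I pushed it about 137 mm to its end stop. The force rose to 36 N there because I made two more small steps after first contact; that is under the 40 N limit but firmer than needed. Afterwards the hatch's edge measured at about -5.4 mm in y, beyond the opening's edge at -13 mm. A very thin bright line shows along that edge, which I took to be the rim and not a gap.
- **Not checked:** I had no view into the cabinet once the hatch was shut, so the hanging was last seen just before closing. The cups and glass inside were not checked again either.
- **Last look:** The mug, upturned glass and orange lookalike stood where they were in the final picture, and the arm was clear of everything.

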